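Set four bisque tumblers on their kiln discs

ROBOT

A 6-joint arm with a two-finger parallel gripper is mounted at the origin on the work surface. World frame = base frame: x ahead of the robot, y to its left, z up, the work surface at z = 0. Lengths are in m, angles in degrees, forces in N, time in s.
With the tool pointing down it reaches from about 0.275 to 0.825 m from the base axis. Payload 4.9 kg.
Tool frame: the origin (TCP) lies at the very end of the fingers, on their centre line; the grasp point (between the pads) lies 19 mm behind it; z points along the fingers, y is the line along which they close (so a half turn about z gives the same grasp; the last joint's range is limited). The gripper opens to 85 mm and grips with 20 to 120 N. Pads are 22 mm wide; open, the fingers measure 114 mm over their backs; the gripper's body (76 mm by 85 mm) begins 54 mm behind the grasp point. The pads swing forward as they close: fully open they stand 13 mm farther back than shut.
Start: joints at [-77.934, 18.69, -11.035, 60.275, 0, 82.311], TCP at [0.186, -0.518, 0.231] pointing down, gripper open.
Joint ranges: [-152.03, 152.03], [-55.5, 102.48], [-74.3, 77.21], [-110.64, 120.58], [-84.22, 78.4], [-180, 180]. Speed limits (degrees/s): [147.25, 147.25, 180, 180, 180, 180].

INTERFACE

Orientations are given as a 3x3 rotation matrix whose columns are the frame's x, y, z axes.
In Python, from workcell import bot gives the robot as it stands. The module is installed in compiled form; this text tells all that it offers.
- The arm moves only by the tool drive_tool, never from a script. Its argument "motion" is a list of rows, each an object with "twist": the turn, a rotation vector about the tool's x, y, z in rad, a list of three; "delta_pos": the shift along the tool's x, y, z in cm, a list of three; "claw": the finger opening in cm, from 0 to 8.54. In form: [{"twist": [ax, ay, az], "delta_pos": [tx, ty, tz], "claw": claw}, ...]. A call has 1 to 8 rows; each row shifts and turns the commanded pose from where the row before left it, along the tool's axes as they then stand; what a row does not reach is not made up. A row lasts 1/12 s, in which the tool goes at most 41.7 mm and 7.16 degrees, less where a joint would pass 70% of its speed; a pose out of reach is approached as far as the arm can. A call is refused whole if a number of a shift passes 4.17 or a number of a turn 0.125, either way. A call with a gripper value outside its range is refused whole. The fingers move at their own pace and stop on an object; "newtons" is the grip in N (left out, the last holds). Time passes only in rows, so rows that do not move let the fingers close. It gives the time, the measured TCP pose, the force, the opening and the grip force at its end, in the units of the state.
- bot.observe(): the state, without advancing time (a new reading comes with each control period).
- bot.read_camera(name): name is "scene" or "top" or "wrist"; returns the picture (420x560x3 uint8, red, green, blue); there is no depth.
- bot.calibration(name): a dict with "intrinsics" (3x3 intrinsics, pixels), "view" (4x4, takes a point from world to camera coordinates). Camera axes: x right, y up, looking along -z (the intrinsics and any distortion apply to the point x, -y, -z); pixel columns grow to the right and rows downward; lengths in m; the calibration is good to about 2 mm. A picture is of the moment at which its call begins: read the wrist's pose just before it. calibration takes no time and is no camera call; for the wrist camera it gives the pose at the moment of the call.
- bot.sign_off(): hands the job in; it is judged then, once.
The state is a dict: "time_s": time; "joint_pos": joint angles; "qvel": joint speeds; "joint_efforts": joint torques, N m; "ee_pos": TCP position; "eef_rot": TCP orientation; "wrist_force": force on the tool from outside, world axes, zero at the start; "ft_torque": the same for the moment, N m; "width": finger opening in m; "gripper_force": force on a finger pad.
Only numpy, scipy, OpenCV 4.12 (cv2) and the standard library are available. Lean on these libraries where they do the work, as an engineer would, in place of code of your own. Each camera call takes 0.05 s, during which the arm holds its last target. There are 200 camera calls.

TASK

Load the kiln shelf: stand each of the four handleless straight tumblers upright in the middle of its own clay disc, matched by size - the smallest tumbler on the smallest disc, and so on up to the largest on the largest. Set them down gently without dropping them, knock none over, and leave the mug and the bowl where they stand.

Things in the scene. Friction and masses are not known exactly. Their poses are not given: they have to be found in the camera images.
- tumbler_a: The smallest of four loose straight-sided tumblers of unglazed pinkish clay (no handle, open top): outer diameter 36 mm from 6 mm above the foot up to the rim, height 50 mm, wall 4 mm. Stands upright on the ware board, whose top is 12 mm above the bench. Origin: centre of its underside; z up along its axis.
- tumbler_b: The second smallest of four loose straight-sided tumblers of unglazed pinkish clay (no handle, open top): outer diameter 46 mm from 6 mm above the foot up to the rim, height 65 mm, wall 4 mm. Stands upright on the ware board, whose top is 12 mm above the bench. Origin: centre of its underside; z up along its axis.
- tumbler_c: The second largest of four loose straight-sided tumblers of unglazed pinkish clay (no handle, open top): outer diameter 56 mm from 6 mm above the foot up to the rim, height 80 mm, wall 4 mm. Stands upright on the ware board, whose top is 12 mm above the bench. Origin: centre of its underside; z up along its axis.
- tumbler_d: The largest of four loose straight-sided tumblers of unglazed pinkish clay (no handle, open top): outer diameter 66 mm from 6 mm above the foot up to the rim, height 95 mm, wall 4 mm. Stands upright on the ware board, whose top is 12 mm above the bench. Origin: centre of its underside; z up along its axis.
- disc_a: The smallest of four flat round brown clay setter discs: diameter 50 mm, 10 mm thick, stuck down on the pale square kiln shelf (310 mm square, its top 18 mm above the bench), so its top is 28 mm above the bench. Origin: centre of its underside; z up. It is meant for the smallest tumbler (36 mm).
- disc_b: The second smallest of four flat round brown clay setter discs: diameter 64 mm, 10 mm thick, stuck down on the pale square kiln shelf (310 mm square, its top 18 mm above the bench), so its top is 28 mm above the bench. Origin: centre of its underside; z up. It is meant for the second smallest tumbler (46 mm).
- disc_c: The second largest of four flat round brown clay setter discs: diameter 78 mm, 10 mm thick, stuck down on the pale square kiln shelf (310 mm square, its top 18 mm above the bench), so its top is 28 mm above the bench. Origin: centre of its underside; z up. It is meant for the second largest tumbler (56 mm).
- disc_d: The largest of four flat round brown clay setter discs: diameter 92 mm, 10 mm thick, stuck down on the pale square kiln shelf (310 mm square, its top 18 mm above the bench), so its top is 28 mm above the bench. Origin: centre of its underside; z up. It is meant for the largest tumbler (66 mm).
- mug: Bystander: loose mug of the same clay, outer diameter 60 mm, height 70 mm, with one loop handle that reaches 50 mm from the axis along its +y. Stands among the tumblers. Origin: centre of its underside. Leave it alone.
- bowl: Bystander: loose low bowl of the same clay, rim diameter 92 mm, height 38 mm. Stands among the tumblers. Origin: centre of its underside. Leave it alone.
Not all that is in view belongs to the job. Leave any yellow look-alike of the tumbler_b alone. Leave any yellow look-alike of the tumbler_d alone.

How it is judged:
By the outcome, as a careful person would: the job done as asked, in the order asked, and still so for the second after the job is handed in, with the robot touching nothing.
It also fails if it takes over 112 s, if anything falls off the work surface, if the arm or the gripper's body presses on something with over 40 N, if the wrist force passes 120 N, or if a joint passes its speed limit or range.

## Working session

There is one attempt and no reset: what is moved stays moved. The work goes in short steps, Python scripts to look and compute and a tool call to move; the robot and the scene stay as the last step left them, time stands still between calls to the robot, and variables do not carry over. Pictures are saved under pics/ and viewed, at most 14 in all, crops included, and the job is handed in when it is done.

Besides the shell and the picture viewer there is one more tool, called after ">>>" by a JSON object that holds its "name" and its "arguments". drive_tool: Moves the arm, as the interface text tells. Its arguments: {"type":"object","properties":{"motion":{"type":"array"},"newtons":{"type":"number"}},"required":["motion"]}

```bash
mkdir -p pics; python3 - <<'E'
from workcell import bot
import cv2,numpy as np
for n in("top","scene"):
    im=bot.read_camera(n); cv2.imwrite(f"pics/{n}0.png",im[:,:,::-1])
    c=bot.calibration(n);print(n,np.round(c["intrinsics"],1).tolist(),np.round(c["view"],4).tolist(),[k for k in c])
s=bot.observe();print(s)
E
```

```text
top [[385.0, 0.0, 280.5], [0.0, 385.0, 204.4], [0.0, 0.0, 1.0]] [[-0.0189, -0.9997, 0.0182, 0.0945], [0.9955, -0.0171, 0.093, -0.5741], [-0.0926, 0.0199, 0.9955, -0.942], [0.0, 0.0, 0.0, 1.0]] ['intrinsics', 'view']
scene [[528.2, 0.0, 272.6], [0.0, 528.2, 206.3], [0.0, 0.0, 1.0]] [[-0.8502, 0.5264, 0.0035, 0.4297], [-0.4268, -0.6932, 0.5808, 0.2794], [0.3082, 0.4923, 0.8141, -1.4795], [0.0, 0.0, 0.0, 1.0]] ['intrinsics', 'view']
{'time_s': 0.1, 'joint_pos': array([-7.79335966e+01,  1.87290650e+01, -1.10852233e+01,  6.02758849e+01,
        2.92482020e-03,  8.23115743e+01]), 'qvel': array([ 0.04945552,  0.01885166,  0.06259884, -0.02189352,  0.01785409,
       -0.11147949]), 'joint_efforts': array([ 1.33875681e-03, -4.44239902e+01,  2.63037658e+01,  7.82610965e-03,
       -5.74013438e-05,  1.56569405e-05]), 'ee_pos': array([ 0.18581979, -0.51710729,  0.23057636]), 'eef_rot': array([[ 9.41147581e-01,  3.37995789e-01, -2.79079141e-04],
       [ 3.37995803e-01, -9.41146341e-01,  1.54971714e-03],
       [ 2.61143555e-04, -1.55284012e-03, -9.99998760e-01]]), 'wrist_force': array([-0.2699657 , -0.09371309,  0.46724854]), 'ft_torque': array([-0.01533928, -0.03835796, -0.00211555]), 'gripper_force': 0.0, 'width': 0.08507279453366978}
```

View pics/top0.png

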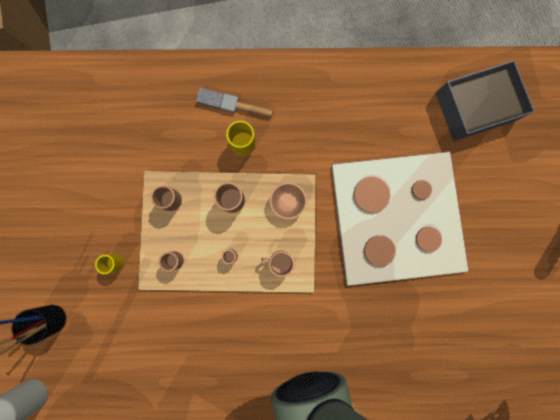

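View pics/scene0.png

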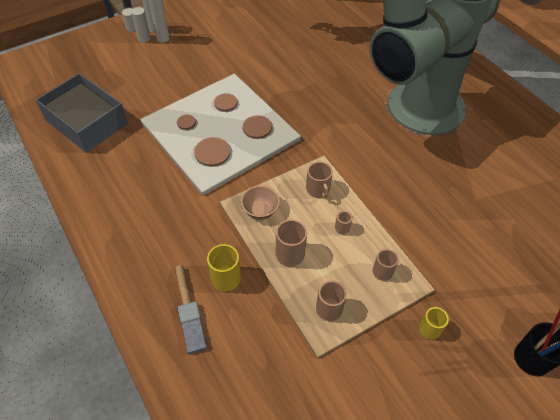

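The top view shows four handleless tumblers: (165,198), (229,198), (171,261) and (229,257). The mug with its handle is at (280,264), the bowl at (288,201), and the yellow look-alikes at (240,137) and (107,264), off the board. The discs are at (372,195), (422,190), (379,251) and (428,239). I'll enlarge both areas.

```bash
python3 - <<'E'
import cv2
im=cv2.imread("pics/top0.png")
cv2.imwrite("pics/b.png",cv2.resize(im[165:300,135:320],None,fx=4,fy=4,interpolation=cv2.INTER_CUBIC))
cv2.imwrite("pics/s.png",cv2.resize(im[145:290,330:470],None,fx=4,fy=4,interpolation=cv2.INTER_CUBIC))
E
```

```text
(no output)
```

View pics/b.png

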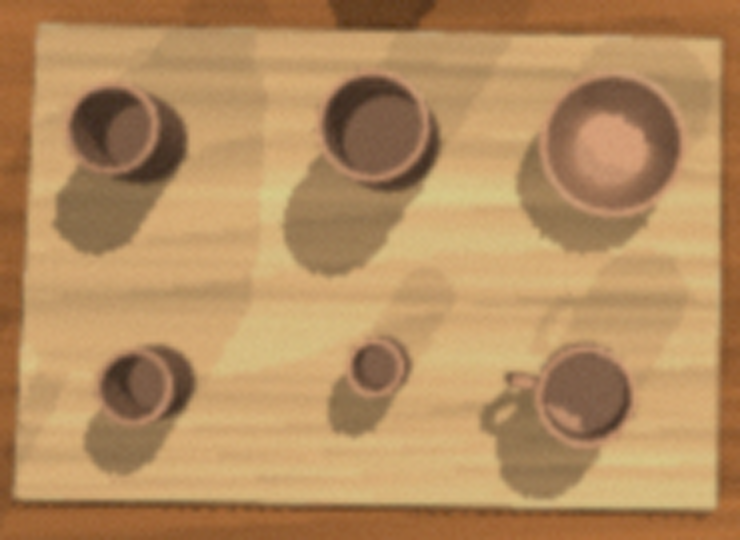

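View pics/s.png

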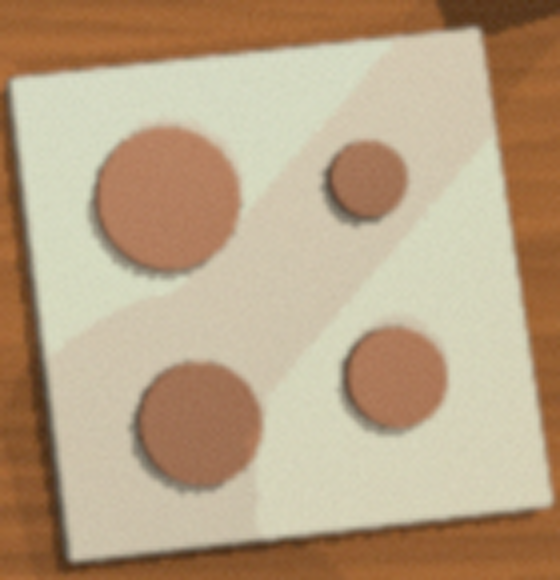

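The enlarged crops show rim centres at about (113.5,128.5) for c, (375,129) for d, (136.5,384.5) for b and (378.5,366.5) for a. Disc centres are D (168,198), A (369,179), B (396.5,378) and C (200,425). Next I convert these to world positions and check them against the given sizes.

```bash
cat > h.py <<'E'
from workcell import bot
import numpy as np
def world(cal,u,v,z):
    K,V=np.array(cal["intrinsics"]),np.array(cal["view"])
    d=np.linalg.solve(K,[u,v,1])*[1,-1,-1]
    R,t=V[:3,:3],V[:3,3]; o=-R.T@t; w=R.T@d
    return o+w*(z-o[2])/w[2]
E
python3 - <<'E'
from h import *
c=bot.calibration("top")
B={'a':(349,408,337,396,.062),'b':(99,174,346,423,.077),'c':(67,160,83,174,.092),'d':(320,430,73,186,.107),'mug':(538,633,343,445,.082),'bowl':(541,685,73,215,.05)}
S={'A':(330,408,140,218,.028),'B':(346,447,326,430,.028),'C':(137,263,362,488,.028),'D':(96,240,126,270,.028)}
for G,x0,y0 in((B,135,165),(S,330,145)):
  for k,(l,r,t,b,z) in G.items():
    f=lambda x,y:world(c,(x+.5)/4-.5+x0,(y+.5)/4-.5+y0,z)
    m=f((l+r)/2,(t+b)/2); print(k,np.round(m,4),"size",np.round(1e3*np.linalg.norm(f(l,t)-f(r,t)),1),np.round(1e3*np.linalg.norm(f(l,t)-f(l,b)),1),"r",round(np.hypot(*m[:2]),3),"az",round(np.degrees(np.arctan2(m[1],m[0])),1))
E
```

```text
a [0.4505 0.2093 0.062 ] size 35.1 34.9 r 0.497 az 24.9
b [0.4434 0.3486 0.077 ] size 43.7 44.6 r 0.564 az 38.2
c [0.5924 0.3591 0.092 ] size 54.1 53.4 r 0.693 az 31.2
d [0.5875 0.2053 0.107 ] size 63.3 65.4 r 0.622 az 19.3
mug [0.433  0.0866 0.082 ] size 55.6 58.9 r 0.442 az 11.3
bowl [0.5826 0.0662 0.05  ] size 88.8 87.5 r 0.586 az 6.5
A [ 0.6078 -0.275   0.028 ] size 49.9 49.8 r 0.667 az -24.3
B [ 0.4819 -0.2857  0.028 ] size 63.9 64.9 r 0.56 az -30.7
C [ 0.4551 -0.1608  0.028 ] size 79.2 77.9 r 0.483 az -19.5
D [ 0.5978 -0.1466  0.028 ] size 91.7 91.5 r 0.615 az -13.8
```

Sizes and reach agree with the description, and every tumbler is told apart by its rim size: a 35, b 44, c 54 and d 64 mm. I turn the tool so the fingers close along world x, which makes tool x = +Y, tool y = +X and tool z = −Z. Then I travel over d.

>>> {"name": "drive_tool", "arguments": {"motion": [{"twist": [0, 0, -0.1225], "delta_pos": [0, 0, 0], "claw": 8.5}, {"twist": [0, 0, -0.1225], "delta_pos": [0, 0, 0], "claw": 8.5}, {"twist": [0, 0, -0.1225], "delta_pos": [0, 0, 0], "claw": 8.5}, {"twist": [0, 0, -0.1225], "delta_pos": [0, 0, 0], "claw": 8.5}, {"twist": [0, 0, -0.1225], "delta_pos": [0, 0, 0], "claw": 8.5}, {"twist": [0, 0, -0.1225], "delta_pos": [0, 0, 0], "claw": 8.5}, {"twist": [0, 0, -0.1225], "delta_pos": [0, 0, 0], "claw": 8.5}, {"twist": [0, 0, -0.1225], "delta_pos": [0, 0, 0], "claw": 8.5}], "newtons": 25}}

```text
time_s: 0.77
ee_pos: [0.1858, -0.5173, 0.2308]
eef_rot: [[0.238, 0.971, -0.0], [0.971, -0.238, 0.001], [0.001, -0.0, -1.0]]
wrist_force: [-0.5, -0.1, -0.3]
width: 0.0851
gripper_force: 0.0
```

>>> {"name": "drive_tool", "arguments": {"motion": [{"twist": [0, 0, -0.1225], "delta_pos": [0, 0, 0], "claw": 8.5}, {"twist": [0, 0, -0.1225], "delta_pos": [0, 0, 0], "claw": 8.5}, {"twist": [0, 0, 0], "delta_pos": [0, 0, 0], "claw": 8.5}, {"twist": [0, 0, 0], "delta_pos": [0, 0, 0], "claw": 8.5}]}}

```text
time_s: 1.1
ee_pos: [0.1858, -0.5174, 0.2309]
eef_rot: [[0.004, 1.0, -0.0], [1.0, -0.004, 0.001], [0.001, -0.0, -1.0]]
wrist_force: [-0.2, -0.4, -0.8]
width: 0.0853
gripper_force: 0.0
```

>>> {"name": "drive_tool", "arguments": {"motion": [{"twist": [0, 0, 0], "delta_pos": [3.44, 1.9, 0], "claw": 8.5}, {"twist": [0, 0, 0], "delta_pos": [3.44, 1.9, 0], "claw": 8.5}, {"twist": [0, 0, 0], "delta_pos": [3.44, 1.9, 0], "claw": 8.5}, {"twist": [0, 0, 0], "delta_pos": [3.44, 1.9, 0], "claw": 8.5}, {"twist": [0, 0, 0], "delta_pos": [3.44, 1.9, 0], "claw": 8.5}, {"twist": [0, 0, 0], "delta_pos": [3.44, 1.9, 0], "claw": 8.5}, {"twist": [0, 0, 0], "delta_pos": [3.44, 1.9, 0], "claw": 8.5}, {"twist": [0, 0, 0], "delta_pos": [3.44, 1.9, 0], "claw": 8.5}]}}

```text
time_s: 1.77
ee_pos: [0.3386, -0.2409, 0.2314]
eef_rot: [[0.005, 1.0, 0.0], [1.0, -0.005, -0.0], [-0.0, 0.0, -1.0]]
wrist_force: [1.4, -1.2, 1.0]
width: 0.0848
gripper_force: 0.0
```

>>> {"name": "drive_tool", "arguments": {"motion": [{"twist": [0, 0, 0], "delta_pos": [3.44, 1.9, 0], "claw": 8.5}, {"twist": [0, 0, 0], "delta_pos": [3.44, 1.9, 0], "claw": 8.5}, {"twist": [0, 0, 0], "delta_pos": [3.44, 1.9, 0], "claw": 8.5}, {"twist": [0, 0, 0], "delta_pos": [3.44, 1.9, 0], "claw": 8.5}, {"twist": [0, 0, 0], "delta_pos": [3.44, 1.9, 0], "claw": 8.5}, {"twist": [0, 0, 0], "delta_pos": [3.44, 1.9, 0], "claw": 8.5}, {"twist": [0, 0, 0], "delta_pos": [3.44, 1.9, 0], "claw": 8.5}, {"twist": [0, 0, 0], "delta_pos": [3.44, 1.9, 0], "claw": 8.5}]}}

```text
time_s: 2.43
ee_pos: [0.491, 0.0345, 0.2313]
eef_rot: [[0.004, 1.0, 0.0], [1.0, -0.004, -0.0], [-0.0, 0.0, -1.0]]
wrist_force: [-0.1, -0.7, 0.6]
width: 0.0848
gripper_force: 0.0
```

>>> {"name": "drive_tool", "arguments": {"motion": [{"twist": [0, 0, 0], "delta_pos": [3.44, 1.9, 0], "claw": 8.5}, {"twist": [0, 0, 0], "delta_pos": [3.44, 1.9, 0], "claw": 8.5}, {"twist": [0, 0, 0], "delta_pos": [3.44, 1.9, 0], "claw": 8.5}, {"twist": [0, 0, 0], "delta_pos": [2, 1.9, 0], "claw": 8.5}, {"twist": [0, 0, 0], "delta_pos": [1, 1, 0], "claw": 8.5}, {"twist": [0, 0, 0], "delta_pos": [0, 0, 0], "claw": 8.5}]}}

```text
time_s: 2.93
ee_pos: [0.5781, 0.168, 0.2305]
eef_rot: [[0.001, 1.0, 0.001], [1.0, -0.001, 0.001], [0.001, 0.001, -1.0]]
wrist_force: [-1.0, -0.5, -0.1]
width: 0.0852
gripper_force: 0.0
```

```bash
python3 - <<'E'
from h import *
import cv2
c=bot.calibration("wrist"); s=bot.observe(); im=bot.read_camera("wrist"); cv2.imwrite("pics/w1.png",im[:,:,::-1])
np.savez("w1",K=c["intrinsics"],V=c["view"]); print(np.round(s["ee_pos"],4),np.round(c["view"],3).tolist(),np.round(s["wrist_force"],1),np.round(c["intrinsics"]).tolist())
E
```

```text
[0.5781 0.168  0.2305] [[1.0, -0.0, 0.001, -0.58], [0.0, 0.946, -0.324, -0.118], [-0.001, 0.324, 0.946, -0.434], [0.0, 0.0, 0.0, 1.0]] [-1.  -0.5 -0.1] [[296.0, 0.0, 280.0], [0.0, 296.0, 210.0], [0.0, 0.0, 1.0]]
```

View pics/w1.png

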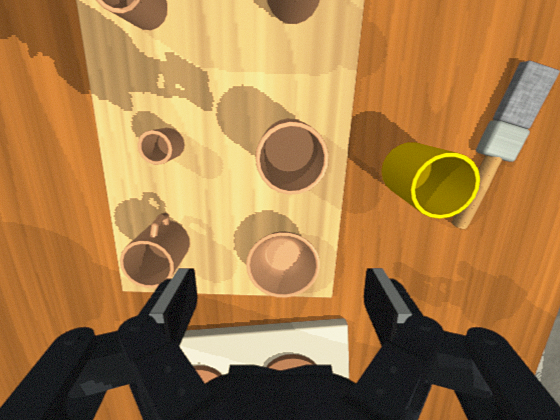

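The wrist view shows d's rim spanning 257–327 × 121–194, a's rim about 139–174 × 130–164, and the fingers open. I compare these with the top-camera estimates.

```bash
python3 - <<'E'
from h import *
w=np.load("w1.npz"); c={"intrinsics":w["K"],"view":w["V"]}
for n,l,r,t,b,z in(("d",257,327,121,194,.107),("a",139,174,130,164,.062),("bowl",247,320,233,297,.05)):
    q=np.array([world(c,*p,z) for p in((l,(t+b)/2),(r,(t+b)/2),((l+r)/2,t),((l+r)/2,b))])
    print(n,np.round([(q[0,0]+q[1,0])/2,(q[2,1]+q[3,1])/2],4),np.round(1e3*np.array([q[1,0]-q[0,0],q[2,1]-q[3,1]]),1))
E
```

```text
d [0.5903 0.2089] [62.6 65.2]
a [0.4519 0.2137] [36.2 34.6]
bowl [0.5839 0.0677] [89.8 89. ]
```

Both cameras agree to about 3 mm, so I use the mean (0.589, 0.207). I centre there, then descend on d.

>>> {"name": "drive_tool", "arguments": {"motion": [{"twist": [0, 0, 0], "delta_pos": [2, 0.6, 0], "claw": 8.5}, {"twist": [0, 0, 0], "delta_pos": [1.9, 0.5, 0], "claw": 8.5}, {"twist": [0, 0, 0], "delta_pos": [0, 0, 3], "claw": 8.5}, {"twist": [0, 0, 0], "delta_pos": [0, 0, 3], "claw": 8.5}, {"twist": [0, 0, 0], "delta_pos": [0, 0, 3], "claw": 8.5}, {"twist": [0, 0, 0], "delta_pos": [0, 0, 0], "claw": 8.5}]}}

```text
time_s: 3.48
ee_pos: [0.5827, 0.2025, 0.1354]
eef_rot: [[0.004, 1.0, -0.011], [1.0, -0.004, -0.003], [-0.003, -0.011, -1.0]]
wrist_force: [-1.5, 0.4, 0.0]
width: 0.0852
gripper_force: 0.0
```

>>> {"name": "drive_tool", "arguments": {"motion": [{"twist": [0, 0, 0], "delta_pos": [0, 0, 2], "claw": 8.5}, {"twist": [0, 0, 0], "delta_pos": [0, 0, 2], "claw": 8.5}, {"twist": [0, 0, 0], "delta_pos": [0, 0, 2], "claw": 8.5}, {"twist": [0, 0, 0], "delta_pos": [0, 0, 2], "claw": 8.5}, {"twist": [0, 0, 0], "delta_pos": [0, 0, 0.5], "claw": 8.5}, {"twist": [0, 0, 0], "delta_pos": [0, 0, 0], "claw": 8.5}]}}

```text
time_s: 3.98
ee_pos: [0.5866, 0.2036, 0.0561]
eef_rot: [[0.003, 1.0, -0.002], [1.0, -0.003, -0.001], [-0.001, -0.002, -1.0]]
wrist_force: [-0.4, -0.1, 0.2]
width: 0.085
gripper_force: 0.0
```

>>> {"name": "drive_tool", "arguments": {"motion": [{"twist": [0, 0, 0], "delta_pos": [0, 0, 0], "claw": 7.5}, {"twist": [0, 0, 0], "delta_pos": [0, 0, 0], "claw": 7}, {"twist": [0, 0, 0], "delta_pos": [0, 0, 0], "claw": 6.6}, {"twist": [0, 0, 0], "delta_pos": [0, 0, 0], "claw": 6.2}, {"twist": [0, 0, 0], "delta_pos": [0, 0, 0], "claw": 5.8}, {"twist": [0, 0, 0], "delta_pos": [0, 0, 0], "claw": 5.6}, {"twist": [0, 0, 0], "delta_pos": [0, 0, 0], "claw": 5.6}, {"twist": [0, 0, 0], "delta_pos": [0, 0, 0], "claw": 5.6}], "newtons": 30}}

```text
time_s: 4.65
ee_pos: [0.5889, 0.2046, 0.0585]
eef_rot: [[0.001, 1.0, 0.003], [1.0, -0.001, 0.0], [0.0, 0.003, -1.0]]
wrist_force: [-0.2, -1.8, 5.9]
width: 0.0663
gripper_force: 31.8
```

d is held (width 66.3 mm, 32 N). I lift it and carry it to D.

>>> {"name": "drive_tool", "arguments": {"motion": [{"twist": [0, 0, 0], "delta_pos": [0, 0, -1], "claw": 5.6}, {"twist": [0, 0, 0], "delta_pos": [0, 0, -2.5], "claw": 5.6}, {"twist": [0, 0, 0], "delta_pos": [0, 0, -3], "claw": 5.6}, {"twist": [0, 0, 0], "delta_pos": [0, 0, -3], "claw": 5.6}, {"twist": [0, 0, 0], "delta_pos": [-1, 0, -2.5], "claw": 5.6}, {"twist": [0, 0, 0], "delta_pos": [-2, 0.1, 0], "claw": 5.6}, {"twist": [0, 0, 0], "delta_pos": [-3, 0.1, 0], "claw": 5.6}, {"twist": [0, 0, 0], "delta_pos": [-3, 0.1, 0], "claw": 5.6}]}}

```text
time_s: 5.32
ee_pos: [0.5907, 0.1144, 0.178]
eef_rot: [[-0.001, 1.0, 0.002], [1.0, 0.001, 0.0], [0.0, 0.002, -1.0]]
wrist_force: [0.6, -0.4, -2.8]
width: 0.0664
gripper_force: 34.7
```

>>> {"name": "drive_tool", "arguments": {"motion": [{"twist": [0, 0, 0], "delta_pos": [-3.2, 0.1, 0], "claw": 5.6}, {"twist": [0, 0, 0], "delta_pos": [-3.2, 0.1, 0], "claw": 5.6}, {"twist": [0, 0, 0], "delta_pos": [-3.2, 0.1, 0], "claw": 5.6}, {"twist": [0, 0, 0], "delta_pos": [-3.2, 0.1, 0], "claw": 5.6}, {"twist": [0, 0, 0], "delta_pos": [-3.2, 0.1, 0], "claw": 5.6}, {"twist": [0, 0, 0], "delta_pos": [-3, 0.1, 0], "claw": 5.6}, {"twist": [0, 0, 0], "delta_pos": [-2.5, 0.1, 0], "claw": 5.6}, {"twist": [0, 0, 0], "delta_pos": [-2, 0.1, 0], "claw": 5.6}]}}

```text
time_s: 5.98
ee_pos: [0.5981, -0.1227, 0.1771]
eef_rot: [[0.003, 1.0, 0.0], [1.0, -0.003, -0.001], [-0.001, 0.0, -1.0]]
wrist_force: [0.2, -0.7, -1.9]
width: 0.0664
gripper_force: 34.7
```

>>> {"name": "drive_tool", "arguments": {"motion": [{"twist": [0, 0, 0], "delta_pos": [-1.5, 0, 0], "claw": 5.6}, {"twist": [0, 0, 0], "delta_pos": [0, 0, 0], "claw": 5.6}, {"twist": [0, 0, 0], "delta_pos": [0, 0, 0], "claw": 5.6}, {"twist": [0, 0, 0], "delta_pos": [0, 0, 0], "claw": 5.6}]}}

```text
time_s: 6.32
ee_pos: [0.5981, -0.1346, 0.1764]
eef_rot: [[0.0, 1.0, -0.0], [1.0, -0.0, 0.001], [0.001, -0.0, -1.0]]
wrist_force: [-0.1, 0.3, -1.6]
width: 0.0662
gripper_force: 34.7
```

>>> {"name": "drive_tool", "arguments": {"motion": [{"twist": [0, 0, 0], "delta_pos": [-1.3, 0.1, 0], "claw": 5.6}, {"twist": [0, 0, 0], "delta_pos": [0, 0, 2], "claw": 5.6}, {"twist": [0, 0, 0], "delta_pos": [0, 0, 2.5], "claw": 5.6}, {"twist": [0, 0, 0], "delta_pos": [0, 0, 2], "claw": 5.6}, {"twist": [0, 0, 0], "delta_pos": [0, 0, 1.5], "claw": 5.6}, {"twist": [0, 0, 0], "delta_pos": [0, 0, 1], "claw": 5.6}, {"twist": [0, 0, 0], "delta_pos": [0, 0, 0.5], "claw": 5.6}, {"twist": [0, 0, 0], "delta_pos": [0, 0, 0], "claw": 5.6}]}}

```text
time_s: 6.98
ee_pos: [0.5988, -0.148, 0.0804]
eef_rot: [[0.0, 1.0, -0.002], [1.0, -0.0, 0.001], [0.001, -0.002, -1.0]]
wrist_force: [-0.1, -0.4, -1.7]
width: 0.0666
gripper_force: 34.7
```

>>> {"name": "drive_tool", "arguments": {"motion": [{"twist": [0, 0, 0], "delta_pos": [0, 0, 0.2], "claw": 5.6}, {"twist": [0, 0, 0], "delta_pos": [0, 0, 0], "claw": 5.6}, {"twist": [0, 0, 0], "delta_pos": [0, 0, 0], "claw": 5.6}]}}

```text
time_s: 7.23
ee_pos: [0.6, -0.1487, 0.0803]
eef_rot: [[0.001, 1.0, 0.002], [1.0, -0.001, -0.001], [-0.001, 0.002, -1.0]]
wrist_force: [-0.3, -0.5, -2.4]
width: 0.0668
gripper_force: 34.7
```

>>> {"name": "drive_tool", "arguments": {"motion": [{"twist": [0, 0, 0], "delta_pos": [0, 0, 0.2], "claw": 5.6}, {"twist": [0, 0, 0], "delta_pos": [0, 0, 0], "claw": 5.6}]}}

```text
time_s: 7.4
ee_pos: [0.5995, -0.1486, 0.0776]
eef_rot: [[0.001, 1.0, 0.001], [1.0, -0.001, -0.0], [-0.0, 0.001, -1.0]]
wrist_force: [-0.3, 0.7, -2.9]
width: 0.0665
gripper_force: 34.7
```

>>> {"name": "drive_tool", "arguments": {"motion": [{"twist": [0, 0, 0], "delta_pos": [0, 0, 0.15], "claw": 5.6}, {"twist": [0, 0, 0], "delta_pos": [0, 0, 0], "claw": 5.6}]}}

```text
time_s: 7.57
ee_pos: [0.5992, -0.1484, 0.0757]
eef_rot: [[0.001, 1.0, -0.0], [1.0, -0.001, 0.0], [0.0, -0.0, -1.0]]
wrist_force: [-0.5, -0.6, -2.7]
width: 0.0661
gripper_force: 34.7
```

>>> {"name": "drive_tool", "arguments": {"motion": [{"twist": [0, 0, 0], "delta_pos": [0, 0, 0.1], "claw": 5.6}, {"twist": [0, 0, 0], "delta_pos": [0, 0, 0], "claw": 5.6}]}}

```text
time_s: 7.73
ee_pos: [0.5993, -0.1485, 0.0747]
eef_rot: [[0.001, 1.0, 0.0], [1.0, -0.001, -0.0], [-0.0, 0.0, -1.0]]
wrist_force: [0.6, -0.2, -2.2]
width: 0.0665
gripper_force: 34.7
```

>>> {"name": "drive_tool", "arguments": {"motion": [{"twist": [0, 0, 0], "delta_pos": [0, 0, 0.1], "claw": 5.6}, {"twist": [0, 0, 0], "delta_pos": [0, 0, 0], "claw": 5.6}]}}

```text
time_s: 7.9
ee_pos: [0.5993, -0.1486, 0.0746]
eef_rot: [[0.001, 1.0, 0.0], [1.0, -0.001, -0.0], [-0.0, 0.0, -1.0]]
wrist_force: [-2.1, 0.4, 3.5]
width: 0.0662
gripper_force: 35.1
```

>>> {"name": "drive_tool", "arguments": {"motion": [{"twist": [0, 0, 0], "delta_pos": [0, 0, 0.1], "claw": 5.6}, {"twist": [0, 0, 0], "delta_pos": [0, 0, 0], "claw": 5.6}]}}

```text
time_s: 8.07
ee_pos: [0.5993, -0.1486, 0.0746]
eef_rot: [[0.001, 1.0, 0.001], [1.0, -0.001, -0.001], [-0.001, 0.001, -1.0]]
wrist_force: [-4.5, 1.1, 10.7]
width: 0.0665
gripper_force: 35.5
```

Contact is at z=0.0746, as predicted (grasp height +16 mm). I release, rise, and travel to c.

>>> {"name": "drive_tool", "arguments": {"motion": [{"twist": [0, 0, 0], "delta_pos": [0, 0, -0.1], "claw": 6.6}, {"twist": [0, 0, 0], "delta_pos": [0, 0, 0], "claw": 7.2}, {"twist": [0, 0, 0], "delta_pos": [0, 0, 0], "claw": 8}, {"twist": [0, 0, 0], "delta_pos": [0, 0, 0], "claw": 8.5}, {"twist": [0, 0, 0], "delta_pos": [0, 0, 0], "claw": 8.5}, {"twist": [0, 0, 0], "delta_pos": [0, 0, -1], "claw": 8.5}, {"twist": [0, 0, 0], "delta_pos": [0, 0, -3], "claw": 8.5}, {"twist": [0, 0, 0], "delta_pos": [0, 0, -3], "claw": 8.5}]}}

```text
time_s: 8.73
ee_pos: [0.598, -0.148, 0.1437]
eef_rot: [[0.001, 1.0, -0.003], [1.0, -0.001, 0.001], [0.001, -0.003, -1.0]]
wrist_force: [1.4, 0.4, 0.9]
width: 0.0854
gripper_force: 0.0
```

>>> {"name": "drive_tool", "arguments": {"motion": [{"twist": [0, 0, 0], "delta_pos": [0, 0, -4], "claw": 8.5}, {"twist": [0, 0, 0], "delta_pos": [2, 0, -1], "claw": 8.5}, {"twist": [0, 0, 0], "delta_pos": [4, 0, 0], "claw": 8.5}, {"twist": [0, 0, 0], "delta_pos": [4, 0, 0], "claw": 8.5}, {"twist": [0, 0, 0], "delta_pos": [4, 0, 0], "claw": 8.5}, {"twist": [0, 0, 0], "delta_pos": [4, 0, 0], "claw": 8.5}, {"twist": [0, 0, 0], "delta_pos": [4, -0.2, 0], "claw": 8.5}, {"twist": [0, 0, 0], "delta_pos": [4, -0.2, 0], "claw": 8.5}]}}

```text
time_s: 9.4
ee_pos: [0.5954, 0.1134, 0.1947]
eef_rot: [[0.001, 1.0, 0.001], [1.0, -0.001, 0.0], [0.0, 0.001, -1.0]]
wrist_force: [1.8, 0.6, -0.4]
width: 0.0847
gripper_force: 0.0
```

>>> {"name": "drive_tool", "arguments": {"motion": [{"twist": [0, 0, 0], "delta_pos": [4, -0.2, 0], "claw": 8.5}, {"twist": [0, 0, 0], "delta_pos": [4, 0, 0], "claw": 8.5}, {"twist": [0, 0, 0], "delta_pos": [4, 0, 0], "claw": 8.5}, {"twist": [0, 0, 0], "delta_pos": [4, 0, 0], "claw": 8.5}, {"twist": [0, 0, 0], "delta_pos": [3.5, 0, 0], "claw": 8.5}, {"twist": [0, 0, 0], "delta_pos": [2, 0, 0], "claw": 8.5}, {"twist": [0, 0, 0], "delta_pos": [0, 0, 0], "claw": 8.5}, {"twist": [0, 0, 0], "delta_pos": [0, 0, 0], "claw": 8.5}]}}

```text
time_s: 10.07
ee_pos: [0.5934, 0.3276, 0.194]
eef_rot: [[-0.001, 1.0, 0.0], [1.0, 0.001, -0.0], [-0.0, 0.0, -1.0]]
wrist_force: [-0.6, -0.6, -0.5]
width: 0.085
gripper_force: 0.0
```

```bash
python3 - <<'E'
from h import *
import cv2
im=bot.read_camera("top"); cv2.imwrite("pics/s2.png",cv2.resize(im[145:290,330:470,::-1],None,fx=4,fy=4,interpolation=cv2.INTER_CUBIC))
c=bot.calibration("wrist"); im=bot.read_camera("wrist"); cv2.imwrite("pics/w2.png",im[:,:,::-1]); np.savez("w2",K=c["intrinsics"],V=c["view"])
E
```

```text
(no output)
```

View pics/s2.png

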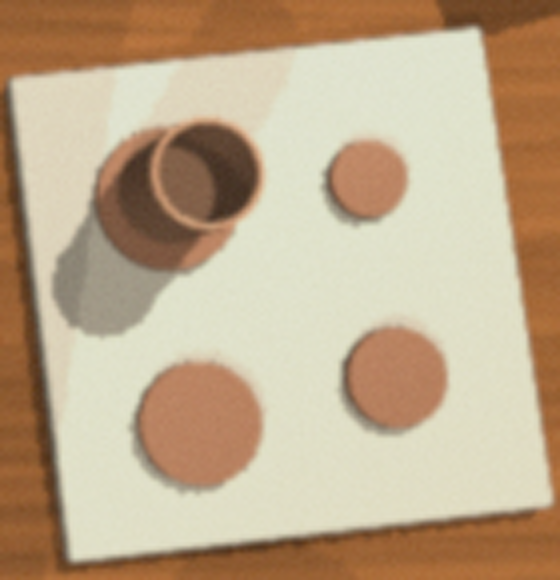

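View pics/w2.png

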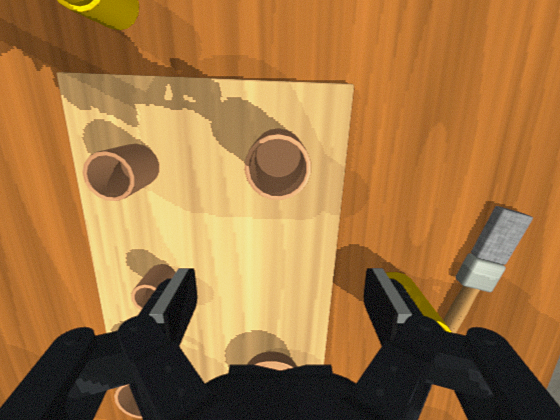

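d stands upright on disc D, with its rim spanning 151–263 × 118–229 in the shelf crop. In the wrist picture c's rim spans 246–310 × 134–197 and b's 84–135 × 149–199.

```bash
python3 - <<'E'
from h import *
c=bot.calibration("top")
print("d placed",world(c,(207.5)/4-.5+330,(174)/4-.5+145,.123))
w=np.load("w2.npz"); c={"intrinsics":w["K"],"view":w["V"]}
for n,l,r,t,b,z in(("c",246,310,134,197,.092),("b",84,135,149,199,.077)):
    q=np.array([world(c,*p,z) for p in((l,(t+b)/2),(r,(t+b)/2),((l+r)/2,t),((l+r)/2,b))])
    print(n,np.round([(q[0,0]+q[1,0])/2,(q[2,1]+q[3,1])/2],4),np.round(1e3*np.array([q[1,0]-q[0,0],q[2,1]-q[3,1]]),1))
print(bot.observe()["ee_pos"])
E
```

```text
d placed [ 0.60043349 -0.14481144  0.123     ]
c [0.5933 0.3643] [53.  52.6]
b [0.4435 0.3542] [45.3 45.1]
[0.59377207 0.32563688 0.19399355]
```

d is about 3 mm off its disc's middle, which is fine. The offset comes from the y bias of the top estimate on the ware board, so I'll use the wrist readings for grasping. Now c: go to y=0.363 and descend.

>>> {"name": "drive_tool", "arguments": {"motion": [{"twist": [0, 0, 0], "delta_pos": [2, 0, 0], "claw": 8.5}, {"twist": [0, 0, 0], "delta_pos": [1.7, 0, 0], "claw": 8.5}, {"twist": [0, 0, 0], "delta_pos": [0, 0, 2], "claw": 8.5}, {"twist": [0, 0, 0], "delta_pos": [0, 0, 3], "claw": 8.5}, {"twist": [0, 0, 0], "delta_pos": [0, 0, 2], "claw": 8.5}, {"twist": [0, 0, 0], "delta_pos": [0, 0, 0], "claw": 8.5}, {"twist": [0, 0, 0], "delta_pos": [0, 0, 0], "claw": 8.5}]}}

```text
time_s: 10.75
ee_pos: [0.5934, 0.3616, 0.1232]
eef_rot: [[0.003, 1.0, -0.003], [1.0, -0.003, -0.001], [-0.001, -0.003, -1.0]]
wrist_force: [0.6, 0.5, -0.3]
width: 0.0848
gripper_force: 0.0
```

>>> {"name": "drive_tool", "arguments": {"motion": [{"twist": [0, 0, 0], "delta_pos": [0, 0, 2], "claw": 8.5}, {"twist": [0, 0, 0], "delta_pos": [0, 0, 2], "claw": 8.5}, {"twist": [0, 0, 0], "delta_pos": [0, 0, 2], "claw": 8.5}, {"twist": [0, 0, 0], "delta_pos": [0, 0, 2], "claw": 7.8}, {"twist": [0, 0, 0], "delta_pos": [0, 0, 0.2], "claw": 7.2}, {"twist": [0, 0, 0], "delta_pos": [0, 0, 0], "claw": 6.5}, {"twist": [0, 0, 0], "delta_pos": [0, 0, 0], "claw": 6}]}}

```text
time_s: 11.33
ee_pos: [0.5952, 0.3637, 0.0441]
eef_rot: [[0.002, 1.0, 0.002], [1.0, -0.002, 0.001], [0.001, 0.002, -1.0]]
wrist_force: [-0.4, 0.3, -0.1]
width: 0.0599
gripper_force: 0.2
```

>>> {"name": "drive_tool", "arguments": {"motion": [{"twist": [0, 0, 0], "delta_pos": [0, 0, 0], "claw": 5.6}, {"twist": [0, 0, 0], "delta_pos": [0, 0, 0], "claw": 5.2}, {"twist": [0, 0, 0], "delta_pos": [0, 0, 0], "claw": 4.8}, {"twist": [0, 0, 0], "delta_pos": [0, 0, 0], "claw": 4.6}, {"twist": [0, 0, 0], "delta_pos": [0, 0, 0], "claw": 4.6}, {"twist": [0, 0, 0], "delta_pos": [0, 0, 0], "claw": 4.6}]}}

```text
time_s: 11.83
ee_pos: [0.5954, 0.364, 0.0445]
eef_rot: [[0.001, 1.0, 0.004], [1.0, -0.001, 0.001], [0.001, 0.004, -1.0]]
wrist_force: [-1.3, -1.9, 7.0]
width: 0.0558
gripper_force: 31.6
```

c is held. I lift it and carry it to C (0.4545, −0.161).

>>> {"name": "drive_tool", "arguments": {"motion": [{"twist": [0, 0, 0], "delta_pos": [0, 0, -1], "claw": 4.6}, {"twist": [0, 0, 0], "delta_pos": [0, 0, -2.5], "claw": 4.6}, {"twist": [0, 0, 0], "delta_pos": [0, 0, -3], "claw": 4.6}, {"twist": [0, 0, 0], "delta_pos": [0, 0, -3], "claw": 4.6}, {"twist": [0, 0, 0], "delta_pos": [-1, -0.3, -2.5], "claw": 4.6}, {"twist": [0, 0, 0], "delta_pos": [-2, -0.6, 0], "claw": 4.6}, {"twist": [0, 0, 0], "delta_pos": [-3, -0.8, 0], "claw": 4.6}, {"twist": [0, 0, 0], "delta_pos": [-3.5, -0.9, 0], "claw": 4.6}]}}

```text
time_s: 12.5
ee_pos: [0.568, 0.2692, 0.1635]
eef_rot: [[-0.002, 1.0, 0.003], [1.0, 0.002, 0.001], [0.001, 0.003, -1.0]]
wrist_force: [-0.2, -0.9, -1.8]
width: 0.0552
gripper_force: 32.4
```

>>> {"name": "drive_tool", "arguments": {"motion": [{"twist": [0, 0, 0], "delta_pos": [-3.5, -0.9, 0], "claw": 4.6}, {"twist": [0, 0, 0], "delta_pos": [-3.5, -0.9, 0], "claw": 4.6}, {"twist": [0, 0, 0], "delta_pos": [-3.5, -0.9, 0], "claw": 4.6}, {"twist": [0, 0, 0], "delta_pos": [-3.5, -0.9, 0], "claw": 4.6}, {"twist": [0, 0, 0], "delta_pos": [-3.5, -0.9, 0], "claw": 4.6}, {"twist": [0, 0, 0], "delta_pos": [-3.5, -0.9, 0], "claw": 4.6}, {"twist": [0, 0, 0], "delta_pos": [-3.5, -0.9, 0], "claw": 4.6}, {"twist": [0, 0, 0], "delta_pos": [-3.5, -0.9, 0], "claw": 4.6}]}}

```text
time_s: 13.17
ee_pos: [0.4951, -0.0128, 0.1629]
eef_rot: [[0.001, 1.0, 0.002], [1.0, -0.001, -0.0], [-0.0, 0.002, -1.0]]
wrist_force: [1.1, -0.5, -1.3]
width: 0.0557
gripper_force: 32.3
```

>>> {"name": "drive_tool", "arguments": {"motion": [{"twist": [0, 0, 0], "delta_pos": [-3.5, -0.9, 0], "claw": 4.6}, {"twist": [0, 0, 0], "delta_pos": [-3, -0.9, 0], "claw": 4.6}, {"twist": [0, 0, 0], "delta_pos": [-2.5, -0.9, 0], "claw": 4.6}, {"twist": [0, 0, 0], "delta_pos": [-2, -0.9, 0], "claw": 4.6}, {"twist": [0, 0, 0], "delta_pos": [0, 0, 0], "claw": 4.6}, {"twist": [0, 0, 0], "delta_pos": [0, 0, 0], "claw": 4.6}, {"twist": [0, 0, 0], "delta_pos": [0, 0, 0], "claw": 4.6}]}}

```text
time_s: 13.75
ee_pos: [0.4597, -0.1211, 0.1624]
eef_rot: [[0.001, 1.0, 0.001], [1.0, -0.001, 0.0], [0.0, 0.001, -1.0]]
wrist_force: [-1.2, 0.5, -1.8]
width: 0.056
gripper_force: 32.4
```

>>> {"name": "drive_tool", "arguments": {"motion": [{"twist": [0, 0, 0], "delta_pos": [-2, -0.3, 0], "claw": 4.6}, {"twist": [0, 0, 0], "delta_pos": [-2, -0.2, 0], "claw": 4.6}, {"twist": [0, 0, 0], "delta_pos": [0, 0, 2], "claw": 4.6}, {"twist": [0, 0, 0], "delta_pos": [0, 0, 2.5], "claw": 4.6}, {"twist": [0, 0, 0], "delta_pos": [0, 0, 2], "claw": 4.6}, {"twist": [0, 0, 0], "delta_pos": [0, 0, 1.5], "claw": 4.6}, {"twist": [0, 0, 0], "delta_pos": [0, 0, 1], "claw": 4.6}, {"twist": [0, 0, 0], "delta_pos": [0, 0, 0.5], "claw": 4.6}]}}

```text
time_s: 14.42
ee_pos: [0.454, -0.1597, 0.0655]
eef_rot: [[-0.001, 1.0, -0.002], [1.0, 0.001, 0.001], [0.001, -0.002, -1.0]]
wrist_force: [0.1, -0.7, -0.4]
width: 0.0555
gripper_force: 32.4
```

>>> {"name": "drive_tool", "arguments": {"motion": [{"twist": [0, 0, 0], "delta_pos": [0, 0, 0], "claw": 4.6}, {"twist": [0, 0, 0], "delta_pos": [0, 0, 0], "claw": 4.6}, {"twist": [0, 0, 0], "delta_pos": [0, 0, 0], "claw": 4.6}]}}

```text
time_s: 14.67
ee_pos: [0.4551, -0.1612, 0.0676]
eef_rot: [[0.0, 1.0, 0.001], [1.0, -0.0, -0.001], [-0.001, 0.001, -1.0]]
wrist_force: [0.4, -0.2, -1.5]
width: 0.0557
gripper_force: 32.4
```

Contact should come near 0.0605, about 7 mm below.

>>> {"name": "drive_tool", "arguments": {"motion": [{"twist": [0, 0, 0], "delta_pos": [0, 0, 0.25], "claw": 4.6}, {"twist": [0, 0, 0], "delta_pos": [0, 0, 0.25], "claw": 4.6}, {"twist": [0, 0, 0], "delta_pos": [0, 0, 0.1], "claw": 4.6}, {"twist": [0, 0, 0], "delta_pos": [0, 0, 0], "claw": 4.6}, {"twist": [0, 0, 0], "delta_pos": [0, 0, 0], "claw": 4.6}]}}

```text
time_s: 15.08
ee_pos: [0.4542, -0.1613, 0.0608]
eef_rot: [[0.001, 1.0, -0.0], [1.0, -0.001, 0.0], [0.0, -0.0, -1.0]]
wrist_force: [-0.2, -0.1, -1.4]
width: 0.056
gripper_force: 32.4
```

>>> {"name": "drive_tool", "arguments": {"motion": [{"twist": [0, 0, 0], "delta_pos": [0, 0, 0.1], "claw": 4.6}, {"twist": [0, 0, 0], "delta_pos": [0, 0, 0], "claw": 4.6}]}}

```text
time_s: 15.25
ee_pos: [0.4544, -0.1615, 0.0605]
eef_rot: [[0.001, 1.0, 0.0], [1.0, -0.001, -0.0], [-0.0, 0.0, -1.0]]
wrist_force: [-2.5, 0.7, 7.1]
width: 0.0559
gripper_force: 32.8
```

>>> {"name": "drive_tool", "arguments": {"motion": [{"twist": [0, 0, 0], "delta_pos": [0, 0, 0.1], "claw": 4.6}, {"twist": [0, 0, 0], "delta_pos": [0, 0, 0], "claw": 4.6}]}}

```text
time_s: 15.42
ee_pos: [0.4543, -0.1615, 0.0604]
eef_rot: [[0.001, 1.0, 0.001], [1.0, -0.001, -0.001], [-0.001, 0.001, -1.0]]
wrist_force: [-4.8, 2.3, 17.5]
width: 0.0557
gripper_force: 33.6
```

Contact. I release, rise, and go to b at (0.444, 0.352).

>>> {"name": "drive_tool", "arguments": {"motion": [{"twist": [0, 0, 0], "delta_pos": [0, 0, -0.1], "claw": 5.8}, {"twist": [0, 0, 0], "delta_pos": [0, 0, 0], "claw": 6.8}, {"twist": [0, 0, 0], "delta_pos": [0, 0, 0], "claw": 7.8}, {"twist": [0, 0, 0], "delta_pos": [0, 0, 0], "claw": 8.5}, {"twist": [0, 0, 0], "delta_pos": [0, 0, 0], "claw": 8.5}, {"twist": [0, 0, 0], "delta_pos": [0, 0, -1], "claw": 8.5}, {"twist": [0, 0, 0], "delta_pos": [0, 0, -3], "claw": 8.5}, {"twist": [0, 0, 0], "delta_pos": [0, 0, -4], "claw": 8.5}]}}

```text
time_s: 16.08
ee_pos: [0.4519, -0.1601, 0.1387]
eef_rot: [[0.001, 1.0, -0.006], [1.0, -0.001, 0.003], [0.003, -0.006, -1.0]]
wrist_force: [0.1, -0.4, -1.2]
width: 0.0852
gripper_force: 0.0
```

>>> {"name": "drive_tool", "arguments": {"motion": [{"twist": [0, 0, 0], "delta_pos": [0, 0, -4], "claw": 8.5}, {"twist": [0, 0, 0], "delta_pos": [2, 0, -1], "claw": 8.5}, {"twist": [0, 0, 0], "delta_pos": [4, 0, 0], "claw": 8.5}, {"twist": [0, 0, 0], "delta_pos": [4, 0, 0], "claw": 8.5}, {"twist": [0, 0, 0], "delta_pos": [4, 0, 0], "claw": 8.5}, {"twist": [0, 0, 0], "delta_pos": [4, 0, 0], "claw": 8.5}, {"twist": [0, 0, 0], "delta_pos": [4, -0.2, 0], "claw": 8.5}, {"twist": [0, 0, 0], "delta_pos": [4, -0.2, 0], "claw": 8.5}]}}

```text
time_s: 16.75
ee_pos: [0.4502, 0.1005, 0.1906]
eef_rot: [[0.001, 1.0, 0.001], [1.0, -0.001, 0.0], [0.0, 0.001, -1.0]]
wrist_force: [0.8, 0.1, -0.2]
width: 0.0849
gripper_force: 0.0
```

>>> {"name": "drive_tool", "arguments": {"motion": [{"twist": [0, 0, 0], "delta_pos": [4, -0.2, 0], "claw": 8.5}, {"twist": [0, 0, 0], "delta_pos": [4, -0.2, 0], "claw": 8.5}, {"twist": [0, 0, 0], "delta_pos": [4, 0, 0], "claw": 8.5}, {"twist": [0, 0, 0], "delta_pos": [4, 0, 0], "claw": 8.5}, {"twist": [0, 0, 0], "delta_pos": [4, 0, 0], "claw": 8.5}, {"twist": [0, 0, 0], "delta_pos": [2, 0, 0], "claw": 8.5}, {"twist": [0, 0, 0], "delta_pos": [0, 0, 0], "claw": 8.5}, {"twist": [0, 0, 0], "delta_pos": [0, 0, 0], "claw": 8.5}]}}

```text
time_s: 17.42
ee_pos: [0.4463, 0.3195, 0.1899]
eef_rot: [[-0.001, 1.0, -0.0], [1.0, 0.001, -0.001], [-0.001, -0.0, -1.0]]
wrist_force: [-0.0, -0.3, 0.3]
width: 0.0848
gripper_force: 0.0
```

```bash
python3 - <<'E'
from h import *
import cv2
im=bot.read_camera("top")[:,:,::-1]; cv2.imwrite("pics/t3.png",cv2.resize(im[145:290,330:470],None,fx=4,fy=4,interpolation=cv2.INTER_CUBIC))
print(bot.observe()["ee_pos"])
E
```

```text
[0.44633452 0.31842082 0.18988752]
```

View pics/t3.png

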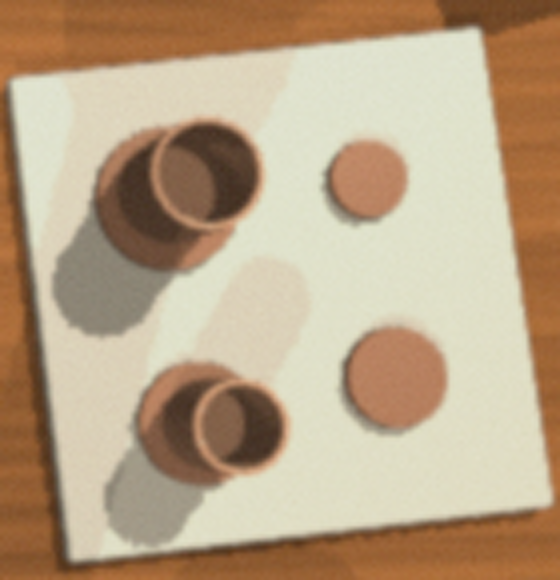

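c stands on disc C, its rim spanning about 193–289 × 379–474. Next I grasp b.

>>> {"name": "drive_tool", "arguments": {"motion": [{"twist": [0, 0, 0], "delta_pos": [2, -0.2, 0], "claw": 8.5}, {"twist": [0, 0, 0], "delta_pos": [1.3, 0, 0], "claw": 8.5}, {"twist": [0, 0, 0], "delta_pos": [0, 0, 2.5], "claw": 8.5}, {"twist": [0, 0, 0], "delta_pos": [0, 0, 3], "claw": 8.5}, {"twist": [0, 0, 0], "delta_pos": [0, 0, 2], "claw": 8.5}, {"twist": [0, 0, 0], "delta_pos": [0, 0, 0], "claw": 8.5}, {"twist": [0, 0, 0], "delta_pos": [0, 0, 0], "claw": 8.5}]}}

```text
time_s: 18.05
ee_pos: [0.4443, 0.3505, 0.1143]
eef_rot: [[0.002, 1.0, -0.002], [1.0, -0.002, -0.002], [-0.002, -0.002, -1.0]]
wrist_force: [0.4, 0.4, 0.6]
width: 0.0852
gripper_force: 0.0
```

>>> {"name": "drive_tool", "arguments": {"motion": [{"twist": [0, 0, 0], "delta_pos": [0, 0, 2], "claw": 8.5}, {"twist": [0, 0, 0], "delta_pos": [0, 0, 2], "claw": 8.5}, {"twist": [0, 0, 0], "delta_pos": [0, 0, 2], "claw": 8.5}, {"twist": [0, 0, 0], "delta_pos": [0, 0, 2], "claw": 8}, {"twist": [0, 0, 0], "delta_pos": [0, 0, 0.4], "claw": 7}, {"twist": [0, 0, 0], "delta_pos": [0, 0, 0], "claw": 6}, {"twist": [0, 0, 0], "delta_pos": [0, 0, 0], "claw": 5.4}]}}

```text
time_s: 18.63
ee_pos: [0.4459, 0.3521, 0.0324]
eef_rot: [[0.001, 1.0, 0.002], [1.0, -0.001, 0.001], [0.001, 0.002, -1.0]]
wrist_force: [-0.3, 0.5, 0.0]
width: 0.0544
gripper_force: 0.1
```

>>> {"name": "drive_tool", "arguments": {"motion": [{"twist": [0, 0, 0], "delta_pos": [0, 0, 0], "claw": 4.9}, {"twist": [0, 0, 0], "delta_pos": [0, 0, 0], "claw": 4.5}, {"twist": [0, 0, 0], "delta_pos": [0, 0, 0], "claw": 4}, {"twist": [0, 0, 0], "delta_pos": [0, 0, 0], "claw": 3.6}, {"twist": [0, 0, 0], "delta_pos": [0, 0, 0], "claw": 3.6}, {"twist": [0, 0, 0], "delta_pos": [0, 0, 0], "claw": 3.6}]}}

```text
time_s: 19.13
ee_pos: [0.4461, 0.3524, 0.0328]
eef_rot: [[0.001, 1.0, 0.003], [1.0, -0.001, 0.002], [0.002, 0.003, -1.0]]
wrist_force: [-0.9, -0.1, 6.3]
width: 0.0457
gripper_force: 30.5
```

```bash
python3 - <<'E'
from h import *
c=bot.calibration("top")
print("c placed",world(c,(241.5)/4-.5+330,(427)/4-.5+145,.108)); print(bot.observe()["ee_pos"])
E
```

```text
c placed [ 0.45639572 -0.16230566  0.108     ]
[0.44606815 0.35242296 0.03283909]
```

b is held, and c is within 2 mm of its disc's middle. I carry b to B (0.481, −0.285); contact is expected at z=0.0488.

>>> {"name": "drive_tool", "arguments": {"motion": [{"twist": [0, 0, 0], "delta_pos": [0, 0, -1], "claw": 3.6}, {"twist": [0, 0, 0], "delta_pos": [0, 0, -2.5], "claw": 3.6}, {"twist": [0, 0, 0], "delta_pos": [0, 0, -3.5], "claw": 3.6}, {"twist": [0, 0, 0], "delta_pos": [0, 0, -3.5], "claw": 3.6}, {"twist": [0, 0, 0], "delta_pos": [-1, 0, -3], "claw": 3.6}, {"twist": [0, 0, 0], "delta_pos": [-2, 0.2, -0.5], "claw": 3.6}, {"twist": [0, 0, 0], "delta_pos": [-3, 0.2, 0], "claw": 3.6}, {"twist": [0, 0, 0], "delta_pos": [-3.5, 0.2, 0], "claw": 3.6}]}}

```text
time_s: 19.8
ee_pos: [0.4516, 0.2571, 0.1731]
eef_rot: [[-0.002, 1.0, 0.004], [1.0, 0.002, 0.002], [0.002, 0.004, -1.0]]
wrist_force: [1.4, -0.1, -0.2]
width: 0.046
gripper_force: 31.0
```

>>> {"name": "drive_tool", "arguments": {"motion": [{"twist": [0, 0, 0], "delta_pos": [-3.8, 0.2, 0], "claw": 3.6}, {"twist": [0, 0, 0], "delta_pos": [-3.8, 0.2, 0], "claw": 3.6}, {"twist": [0, 0, 0], "delta_pos": [-3.8, 0.2, 0], "claw": 3.6}, {"twist": [0, 0, 0], "delta_pos": [-3.8, 0.2, 0], "claw": 3.6}, {"twist": [0, 0, 0], "delta_pos": [-3.8, 0.2, 0], "claw": 3.6}, {"twist": [0, 0, 0], "delta_pos": [-3.8, 0.2, 0], "claw": 3.6}, {"twist": [0, 0, 0], "delta_pos": [-3.8, 0.2, 0], "claw": 3.6}, {"twist": [0, 0, 0], "delta_pos": [-3.8, 0.2, 0], "claw": 3.6}]}}

```text
time_s: 20.47
ee_pos: [0.4664, -0.0492, 0.1721]
eef_rot: [[0.001, 1.0, 0.002], [1.0, -0.001, -0.0], [-0.0, 0.002, -1.0]]
wrist_force: [0.5, 0.2, -0.9]
width: 0.0459
gripper_force: 31.0
```

>>> {"name": "drive_tool", "arguments": {"motion": [{"twist": [0, 0, 0], "delta_pos": [-3.8, 0.2, 0], "claw": 3.6}, {"twist": [0, 0, 0], "delta_pos": [-3.8, 0.2, 0], "claw": 3.6}, {"twist": [0, 0, 0], "delta_pos": [-3.8, 0.2, 0], "claw": 3.6}, {"twist": [0, 0, 0], "delta_pos": [-3.5, 0.2, 0], "claw": 3.6}, {"twist": [0, 0, 0], "delta_pos": [-3, 0.2, 0], "claw": 3.6}, {"twist": [0, 0, 0], "delta_pos": [-2, 0, 0], "claw": 3.6}, {"twist": [0, 0, 0], "delta_pos": [0, 0, 0], "claw": 3.6}, {"twist": [0, 0, 0], "delta_pos": [0, 0, 0], "claw": 3.6}]}}

```text
time_s: 21.13
ee_pos: [0.4761, -0.2473, 0.1715]
eef_rot: [[0.003, 1.0, 0.001], [1.0, -0.003, -0.0], [-0.0, 0.001, -1.0]]
wrist_force: [-0.7, 0.5, -0.8]
width: 0.0459
gripper_force: 31.0
```

>>> {"name": "drive_tool", "arguments": {"motion": [{"twist": [0, 0, 0], "delta_pos": [-2, 0.3, 0], "claw": 3.6}, {"twist": [0, 0, 0], "delta_pos": [-1.8, 0.2, 0], "claw": 3.6}, {"twist": [0, 0, 0], "delta_pos": [0, 0, 2.5], "claw": 3.6}, {"twist": [0, 0, 0], "delta_pos": [0, 0, 3], "claw": 3.6}, {"twist": [0, 0, 0], "delta_pos": [0, 0, 2.5], "claw": 3.6}, {"twist": [0, 0, 0], "delta_pos": [0, 0, 2], "claw": 3.6}, {"twist": [0, 0, 0], "delta_pos": [0, 0, 1], "claw": 3.6}, {"twist": [0, 0, 0], "delta_pos": [0, 0, 0.5], "claw": 3.6}]}}

```text
time_s: 21.8
ee_pos: [0.4804, -0.2825, 0.0547]
eef_rot: [[-0.0, 1.0, -0.002], [1.0, 0.0, 0.002], [0.002, -0.002, -1.0]]
wrist_force: [-1.0, -0.4, -1.5]
width: 0.0459
gripper_force: 31.0
```

>>> {"name": "drive_tool", "arguments": {"motion": [{"twist": [0, 0, 0], "delta_pos": [0, 0, 0], "claw": 3.6}, {"twist": [0, 0, 0], "delta_pos": [0, 0, 0], "claw": 3.6}, {"twist": [0, 0, 0], "delta_pos": [0, 0, 0], "claw": 3.6}]}}

```text
time_s: 22.05
ee_pos: [0.4822, -0.2848, 0.0573]
eef_rot: [[0.001, 1.0, 0.002], [1.0, -0.001, -0.001], [-0.001, 0.002, -1.0]]
wrist_force: [-0.6, -0.7, -0.9]
width: 0.046
gripper_force: 31.0
```

>>> {"name": "drive_tool", "arguments": {"motion": [{"twist": [0, 0, 0], "delta_pos": [0, -0.1, 0.3], "claw": 3.6}, {"twist": [0, 0, 0], "delta_pos": [0, 0, 0.3], "claw": 3.6}, {"twist": [0, 0, 0], "delta_pos": [0, 0, 0.15], "claw": 3.6}, {"twist": [0, 0, 0], "delta_pos": [0, 0, 0], "claw": 3.6}, {"twist": [0, 0, 0], "delta_pos": [0, 0, 0], "claw": 3.6}]}}

```text
time_s: 22.47
ee_pos: [0.4803, -0.2846, 0.0489]
eef_rot: [[0.001, 1.0, 0.001], [1.0, -0.001, -0.001], [-0.001, 0.001, -1.0]]
wrist_force: [-1.5, -0.3, 4.6]
width: 0.0464
gripper_force: 31.4
```

>>> {"name": "drive_tool", "arguments": {"motion": [{"twist": [0, 0, 0], "delta_pos": [0, 0, 0.1], "claw": 3.6}, {"twist": [0, 0, 0], "delta_pos": [0, 0, 0], "claw": 3.6}]}}

```text
time_s: 22.63
ee_pos: [0.4803, -0.2847, 0.0488]
eef_rot: [[0.001, 1.0, 0.001], [1.0, -0.001, -0.001], [-0.001, 0.001, -1.0]]
wrist_force: [-3.1, 1.9, 13.9]
width: 0.0458
gripper_force: 32.0
```

>>> {"name": "drive_tool", "arguments": {"motion": [{"twist": [0, 0, 0], "delta_pos": [0, 0, 0.1], "claw": 3.6}, {"twist": [0, 0, 0], "delta_pos": [0, 0, 0], "claw": 3.6}]}}

```text
time_s: 22.8
ee_pos: [0.4803, -0.2847, 0.0488]
eef_rot: [[0.001, 1.0, 0.001], [1.0, -0.001, -0.001], [-0.001, 0.001, -1.0]]
wrist_force: [-5.3, 4.6, 21.1]
width: 0.0461
gripper_force: 32.6
```

Contact. I release and go to a at (0.4515, 0.2125).

>>> {"name": "drive_tool", "arguments": {"motion": [{"twist": [0, 0, 0], "delta_pos": [0, 0, -0.2], "claw": 4.8}, {"twist": [0, 0, 0], "delta_pos": [0, 0, 0], "claw": 5.8}, {"twist": [0, 0, 0], "delta_pos": [0, 0, 0], "claw": 6.8}, {"twist": [0, 0, 0], "delta_pos": [0, 0, 0], "claw": 7.5}, {"twist": [0, 0, 0], "delta_pos": [0, 0, 0], "claw": 7.5}, {"twist": [0, 0, 0], "delta_pos": [0, 0, -1], "claw": 7.5}, {"twist": [0, 0, 0], "delta_pos": [0, 0, -4], "claw": 7.5}, {"twist": [0, 0, 0], "delta_pos": [0, 0, -4], "claw": 7.5}]}}

```text
time_s: 23.47
ee_pos: [0.4785, -0.2831, 0.1378]
eef_rot: [[0.001, 1.0, -0.004], [1.0, -0.001, 0.003], [0.003, -0.004, -1.0]]
wrist_force: [0.7, -0.2, -0.0]
width: 0.0749
gripper_force: 0.0
```

>>> {"name": "drive_tool", "arguments": {"motion": [{"twist": [0, 0, 0], "delta_pos": [0, 0, -4], "claw": 7.5}, {"twist": [0, 0, 0], "delta_pos": [2, -0.2, -2], "claw": 7.5}, {"twist": [0, 0, 0], "delta_pos": [4, -0.3, 0], "claw": 7.5}, {"twist": [0, 0, 0], "delta_pos": [4, -0.3, 0], "claw": 7.5}, {"twist": [0, 0, 0], "delta_pos": [4, -0.3, 0], "claw": 7.5}, {"twist": [0, 0, 0], "delta_pos": [4, -0.3, 0], "claw": 7.5}, {"twist": [0, 0, 0], "delta_pos": [4, -0.3, 0], "claw": 7.5}, {"twist": [0, 0, 0], "delta_pos": [4, -0.3, 0], "claw": 7.5}]}}

```text
time_s: 24.13
ee_pos: [0.4599, -0.0226, 0.199]
eef_rot: [[0.002, 1.0, 0.001], [1.0, -0.002, -0.0], [-0.0, 0.001, -1.0]]
wrist_force: [0.7, 0.9, -0.4]
width: 0.0748
gripper_force: 0.0
```

>>> {"name": "drive_tool", "arguments": {"motion": [{"twist": [0, 0, 0], "delta_pos": [4, -0.3, 0], "claw": 7.5}, {"twist": [0, 0, 0], "delta_pos": [4, -0.3, 0], "claw": 7.5}, {"twist": [0, 0, 0], "delta_pos": [4, -0.1, 0], "claw": 7.5}, {"twist": [0, 0, 0], "delta_pos": [4, 0, 0], "claw": 7.5}, {"twist": [0, 0, 0], "delta_pos": [3, 0, 0], "claw": 7.5}, {"twist": [0, 0, 0], "delta_pos": [2, 0, 0], "claw": 7.5}, {"twist": [0, 0, 0], "delta_pos": [0, 0, 0], "claw": 7.5}, {"twist": [0, 0, 0], "delta_pos": [0, 0, 0], "claw": 7.5}]}}

```text
time_s: 24.8
ee_pos: [0.4534, 0.1865, 0.1986]
eef_rot: [[-0.001, 1.0, 0.0], [1.0, 0.001, -0.0], [-0.0, 0.0, -1.0]]
wrist_force: [-0.3, -0.1, -0.1]
width: 0.0752
gripper_force: 0.0
```

```bash
python3 - <<'E'
from h import *
import cv2
im=bot.read_camera("top")[:,:,::-1]; cv2.imwrite("pics/t4.png",cv2.resize(im[145:290,330:470],None,fx=4,fy=4,interpolation=cv2.INTER_CUBIC))
c=bot.calibration("wrist"); im=bot.read_camera("wrist"); cv2.imwrite("pics/w4.png",im[:,:,::-1]); np.savez("w4",K=c["intrinsics"],V=c["view"])
E
```

```text
(no output)
```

View pics/t4.png

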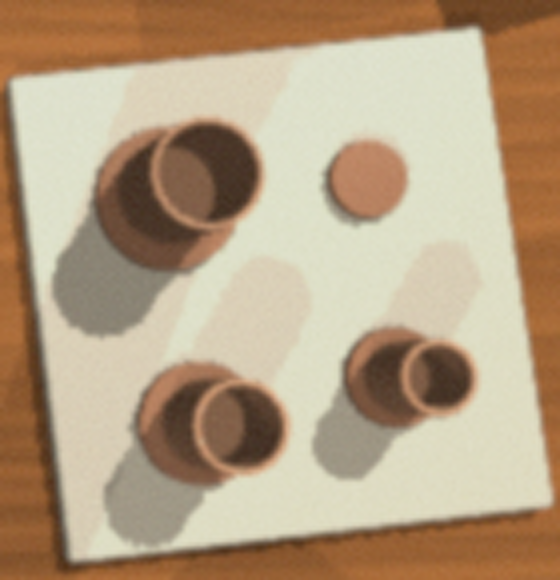

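View pics/w4.png

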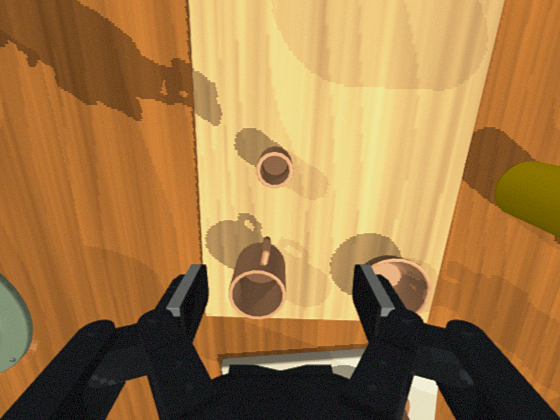

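b stands on B, its rim spanning 401–478 × 339–415. The wrist view shows a's rim spanning 256–292 × 151–187; it has no handle and is the smallest.

```bash
python3 - <<'E'
from h import *
c=bot.calibration("top")
print("b placed",world(c,440/4-.5+330,377.5/4-.5+145,.093))
w=np.load("w4.npz"); c={"intrinsics":w["K"],"view":w["V"]}
print("a",world(c,274,169,.062),bot.observe()["ee_pos"])
E
```

```text
b placed [ 0.48232869 -0.28470597  0.093     ]
a [0.44906637 0.21469457 0.062     ] [0.45350327 0.18508197 0.19848273]
```

b is well placed. Next I grasp a.

>>> {"name": "drive_tool", "arguments": {"motion": [{"twist": [0, 0, 0], "delta_pos": [1.5, -0.2, 0], "claw": 7.5}, {"twist": [0, 0, 0], "delta_pos": [1.3, -0.1, 0], "claw": 7.5}, {"twist": [0, 0, 0], "delta_pos": [0, 0, 3], "claw": 7.5}, {"twist": [0, 0, 0], "delta_pos": [0, 0, 3.5], "claw": 7.5}, {"twist": [0, 0, 0], "delta_pos": [0, 0, 3], "claw": 7.5}, {"twist": [0, 0, 0], "delta_pos": [0, 0, 0], "claw": 7.5}, {"twist": [0, 0, 0], "delta_pos": [0, 0, 0], "claw": 7.5}]}}

```text
time_s: 25.48
ee_pos: [0.4495, 0.2121, 0.1026]
eef_rot: [[0.003, 1.0, -0.004], [1.0, -0.003, -0.001], [-0.001, -0.004, -1.0]]
wrist_force: [-0.8, 0.3, 0.1]
width: 0.0746
gripper_force: 0.0
```

>>> {"name": "drive_tool", "arguments": {"motion": [{"twist": [0, 0, 0], "delta_pos": [0, 0, 2], "claw": 7.5}, {"twist": [0, 0, 0], "delta_pos": [0, 0, 2], "claw": 7.5}, {"twist": [0, 0, 0], "delta_pos": [0, 0, 2], "claw": 7.5}, {"twist": [0, 0, 0], "delta_pos": [0, 0, 1.5], "claw": 7}, {"twist": [0, 0, 0], "delta_pos": [0, 0, 0.4], "claw": 6}, {"twist": [0, 0, 0], "delta_pos": [0, 0, 0], "claw": 5}, {"twist": [0, 0, 0], "delta_pos": [0, 0, 0], "claw": 4.4}]}}

```text
time_s: 26.07
ee_pos: [0.4521, 0.2138, 0.0259]
eef_rot: [[0.002, 1.0, 0.002], [1.0, -0.002, 0.001], [0.001, 0.002, -1.0]]
wrist_force: [-0.8, -0.0, 0.6]
width: 0.0441
gripper_force: 0.0
```

>>> {"name": "drive_tool", "arguments": {"motion": [{"twist": [0, 0, 0], "delta_pos": [0, 0, 0], "claw": 3.9}, {"twist": [0, 0, 0], "delta_pos": [0, 0, 0], "claw": 3.5}, {"twist": [0, 0, 0], "delta_pos": [0, 0, 0], "claw": 3}, {"twist": [0, 0, 0], "delta_pos": [0, 0, 0], "claw": 2.6}, {"twist": [0, 0, 0], "delta_pos": [0, 0, 0], "claw": 2.6}, {"twist": [0, 0, 0], "delta_pos": [0, 0, 0], "claw": 2.6}]}}

```text
time_s: 26.57
ee_pos: [0.4518, 0.214, 0.0257]
eef_rot: [[0.001, 1.0, 0.002], [1.0, -0.001, 0.001], [0.001, 0.002, -1.0]]
wrist_force: [-0.8, -0.8, 7.3]
width: 0.0342
gripper_force: 29.8
```

>>> {"name": "drive_tool", "arguments": {"motion": [{"twist": [0, 0, 0], "delta_pos": [0, 0, -1], "claw": 2.6}, {"twist": [0, 0, 0], "delta_pos": [0, 0, -2.5], "claw": 2.6}, {"twist": [0, 0, 0], "delta_pos": [0, 0, -3.5], "claw": 2.6}, {"twist": [0, 0, 0], "delta_pos": [0, 0, -4], "claw": 2.6}, {"twist": [0, 0, 0], "delta_pos": [0, 0, -3.5], "claw": 2.6}, {"twist": [0, 0, 0], "delta_pos": [-2, 0.5, -2], "claw": 2.6}, {"twist": [0, 0, 0], "delta_pos": [-3, 1, 0], "claw": 2.6}, {"twist": [0, 0, 0], "delta_pos": [-3.5, 1.2, 0], "claw": 2.6}]}}

```text
time_s: 27.23
ee_pos: [0.4786, 0.1291, 0.1923]
eef_rot: [[-0.003, 1.0, 0.005], [1.0, 0.003, 0.001], [0.001, 0.005, -1.0]]
wrist_force: [0.3, 0.5, -0.9]
width: 0.0337
gripper_force: 30.1
```

>>> {"name": "drive_tool", "arguments": {"motion": [{"twist": [0, 0, 0], "delta_pos": [-3.7, 1.2, 0], "claw": 2.6}, {"twist": [0, 0, 0], "delta_pos": [-3.7, 1.2, 0], "claw": 2.6}, {"twist": [0, 0, 0], "delta_pos": [-3.7, 1.2, 0], "claw": 2.6}, {"twist": [0, 0, 0], "delta_pos": [-3.7, 1.2, 0], "claw": 2.6}, {"twist": [0, 0, 0], "delta_pos": [-3.7, 1.2, 0], "claw": 2.6}, {"twist": [0, 0, 0], "delta_pos": [-3.7, 1.2, 0], "claw": 2.6}, {"twist": [0, 0, 0], "delta_pos": [-3.7, 1.2, 0], "claw": 2.6}, {"twist": [0, 0, 0], "delta_pos": [-3.7, 1.2, 0], "claw": 2.6}]}}

```text
time_s: 27.9
ee_pos: [0.5733, -0.1693, 0.1903]
eef_rot: [[0.001, 1.0, 0.0], [1.0, -0.001, -0.0], [-0.0, 0.0, -1.0]]
wrist_force: [0.9, 0.7, -0.1]
width: 0.0341
gripper_force: 30.1
```

>>> {"name": "drive_tool", "arguments": {"motion": [{"twist": [0, 0, 0], "delta_pos": [-3.7, 1.2, 0], "claw": 2.6}, {"twist": [0, 0, 0], "delta_pos": [-3, 1, 0], "claw": 2.6}, {"twist": [0, 0, 0], "delta_pos": [-2, 0.5, 0], "claw": 2.6}, {"twist": [0, 0, 0], "delta_pos": [0, 0, 0], "claw": 2.6}, {"twist": [0, 0, 0], "delta_pos": [0, 0, 0], "claw": 2.6}, {"twist": [0, 0, 0], "delta_pos": [0, 0, 0], "claw": 2.6}]}}

```text
time_s: 28.4
ee_pos: [0.5997, -0.2537, 0.1895]
eef_rot: [[0.001, 1.0, -0.001], [1.0, -0.001, 0.001], [0.001, -0.001, -1.0]]
wrist_force: [0.6, 0.3, -1.1]
width: 0.0342
gripper_force: 30.1
```

Width reads 34 mm where 36 was expected, so I check how the cup hangs before placing it.

```bash
python3 - <<'E'
from workcell import bot
import cv2
a=bot.read_camera("wrist")[150:400,130:430,::-1]; b=bot.read_camera("scene")[30:280,100:400,::-1]
cv2.imwrite("pics/x5.png",cv2.resize(cv2.hconcat([a,b]),None,fx=1.33,fy=1.33))
E
```

```text
(no output)
```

View pics/x5.png

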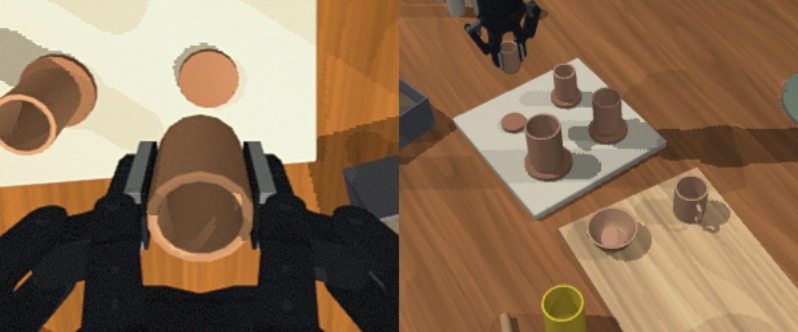

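The cup hangs upright between the pads, with disc A free beside d and b. I lower it; contact is expected at z≈0.0417.

>>> {"name": "drive_tool", "arguments": {"motion": [{"twist": [0, 0, 0], "delta_pos": [-1.1, 0.4, 0], "claw": 2.6}, {"twist": [0, 0, 0], "delta_pos": [-1, 0.3, 0], "claw": 2.6}, {"twist": [0, 0, 0], "delta_pos": [0, 0, 3], "claw": 2.6}, {"twist": [0, 0, 0], "delta_pos": [0, 0, 3.5], "claw": 2.6}, {"twist": [0, 0, 0], "delta_pos": [0, 0, 3.5], "claw": 2.6}, {"twist": [0, 0, 0], "delta_pos": [0, 0, 2], "claw": 2.6}, {"twist": [0, 0, 0], "delta_pos": [0, 0, 1], "claw": 2.6}, {"twist": [0, 0, 0], "delta_pos": [0, 0, 0.5], "claw": 2.6}]}}

```text
time_s: 29.17
ee_pos: [0.6063, -0.2745, 0.0526]
eef_rot: [[0.0, 1.0, -0.003], [1.0, -0.0, 0.001], [0.001, -0.003, -1.0]]
wrist_force: [0.2, -0.4, 0.0]
width: 0.0342
gripper_force: 30.1
```

>>> {"name": "drive_tool", "arguments": {"motion": [{"twist": [0, 0, 0], "delta_pos": [0, 0, 0], "claw": 2.6}, {"twist": [0, 0, 0], "delta_pos": [0, 0, 0], "claw": 2.6}, {"twist": [0, 0, 0], "delta_pos": [0, 0, 0], "claw": 2.6}]}}

```text
time_s: 29.42
ee_pos: [0.6086, -0.2762, 0.0564]
eef_rot: [[0.001, 1.0, 0.003], [1.0, -0.001, -0.002], [-0.002, 0.003, -1.0]]
wrist_force: [0.8, -0.8, -1.0]
width: 0.0341
gripper_force: 30.1
```

>>> {"name": "drive_tool", "arguments": {"motion": [{"twist": [0, 0, 0], "delta_pos": [0.1, -0.1, 0.4], "claw": 2.6}, {"twist": [0, 0, 0], "delta_pos": [0, 0, 0.4], "claw": 2.6}, {"twist": [0, 0, 0], "delta_pos": [0, 0, 0.3], "claw": 2.6}, {"twist": [0, 0, 0], "delta_pos": [0, 0, 0], "claw": 2.6}, {"twist": [0, 0, 0], "delta_pos": [0, 0, 0], "claw": 2.6}]}}

```text
time_s: 29.83
ee_pos: [0.6059, -0.2744, 0.043]
eef_rot: [[0.001, 1.0, -0.001], [1.0, -0.001, 0.0], [0.0, -0.001, -1.0]]
wrist_force: [-1.0, -0.3, -0.6]
width: 0.0341
gripper_force: 30.1
```

>>> {"name": "drive_tool", "arguments": {"motion": [{"twist": [0, 0, 0], "delta_pos": [0, 0, 0.1], "claw": 2.6}, {"twist": [0, 0, 0], "delta_pos": [0, 0, 0], "claw": 2.6}]}}

```text
time_s: 30.0
ee_pos: [0.6062, -0.2745, 0.0422]
eef_rot: [[0.001, 1.0, -0.0], [1.0, -0.001, 0.0], [0.0, -0.0, -1.0]]
wrist_force: [0.2, -0.1, -0.9]
width: 0.0343
gripper_force: 30.1
```

>>> {"name": "drive_tool", "arguments": {"motion": [{"twist": [0, 0, 0], "delta_pos": [0, 0, 0.1], "claw": 2.6}, {"twist": [0, 0, 0], "delta_pos": [0, 0, 0], "claw": 2.6}]}}

```text
time_s: 30.17
ee_pos: [0.6063, -0.2746, 0.0418]
eef_rot: [[0.001, 1.0, 0.0], [1.0, -0.001, -0.0], [-0.0, 0.0, -1.0]]
wrist_force: [-0.9, -0.2, 2.1]
width: 0.0338
gripper_force: 30.3
```

Contact at 0.0418. I'll press a touch more to seat it, then release, rise and clear off.

>>> {"name": "drive_tool", "arguments": {"motion": [{"twist": [0, 0, 0], "delta_pos": [0, 0, 0.1], "claw": 2.6}, {"twist": [0, 0, 0], "delta_pos": [0, 0, 0], "claw": 2.6}]}}

```text
time_s: 30.33
ee_pos: [0.6064, -0.2746, 0.0418]
eef_rot: [[0.001, 1.0, 0.001], [1.0, -0.001, -0.001], [-0.001, 0.001, -1.0]]
wrist_force: [-2.2, 2.1, 8.5]
width: 0.0341
gripper_force: 31.1
```

>>> {"name": "drive_tool", "arguments": {"motion": [{"twist": [0, 0, 0], "delta_pos": [0, 0, 0], "claw": 3.7}, {"twist": [0, 0, 0], "delta_pos": [0, 0, 0], "claw": 4.7}, {"twist": [0, 0, 0], "delta_pos": [0, 0, 0], "claw": 5.7}, {"twist": [0, 0, 0], "delta_pos": [0, 0, 0], "claw": 6.5}, {"twist": [0, 0, 0], "delta_pos": [0, 0, 0], "claw": 6.5}, {"twist": [0, 0, 0], "delta_pos": [0, 0, -1], "claw": 6.5}, {"twist": [0, 0, 0], "delta_pos": [0, 0, -3.5], "claw": 6.5}, {"twist": [0, 0, 0], "delta_pos": [0, 0, -4], "claw": 6.5}]}}

```text
time_s: 31.0
ee_pos: [0.604, -0.2732, 0.1237]
eef_rot: [[0.001, 1.0, -0.005], [1.0, -0.001, 0.003], [0.003, -0.005, -1.0]]
wrist_force: [0.8, 0.0, 0.1]
width: 0.0651
gripper_force: 0.0
```

>>> {"name": "drive_tool", "arguments": {"motion": [{"twist": [0, 0, 0], "delta_pos": [0, 0, -4], "claw": 6.5}, {"twist": [0, 0, 0], "delta_pos": [0, 0, -3], "claw": 6.5}, {"twist": [0, 0, 0], "delta_pos": [2, -1, 0], "claw": 6.5}, {"twist": [0, 0, 0], "delta_pos": [3.7, -1, 0], "claw": 6.5}, {"twist": [0, 0, 0], "delta_pos": [3.7, -1, 0], "claw": 6.5}, {"twist": [0, 0, 0], "delta_pos": [3.7, -1, 0], "claw": 6.5}, {"twist": [0, 0, 0], "delta_pos": [3.7, -1, 0], "claw": 6.5}, {"twist": [0, 0, 0], "delta_pos": [3.7, -1, 0], "claw": 6.5}]}}

```text
time_s: 31.67
ee_pos: [0.5457, -0.068, 0.1961]
eef_rot: [[0.002, 1.0, 0.001], [1.0, -0.002, -0.0], [-0.0, 0.001, -1.0]]
wrist_force: [0.2, 1.0, 0.4]
width: 0.0652
gripper_force: 0.0
```

>>> {"name": "drive_tool", "arguments": {"motion": [{"twist": [0, 0, 0], "delta_pos": [3.7, -1, 0], "claw": 6.5}, {"twist": [0, 0, 0], "delta_pos": [3.7, -1, 0], "claw": 6.5}, {"twist": [0, 0, 0], "delta_pos": [3.7, 0, 0], "claw": 6.5}, {"twist": [0, 0, 0], "delta_pos": [3.7, 0, 0], "claw": 6.5}, {"twist": [0, 0, 0], "delta_pos": [2, 0, 0], "claw": 6.5}, {"twist": [0, 0, 0], "delta_pos": [0, 0, 0], "claw": 6.5}, {"twist": [0, 0, 0], "delta_pos": [0, 0, 0], "claw": 6.5}]}}

```text
time_s: 32.25
ee_pos: [0.5265, 0.0996, 0.1959]
eef_rot: [[-0.002, 1.0, 0.001], [1.0, 0.002, -0.0], [-0.0, 0.001, -1.0]]
wrist_force: [-0.6, -0.2, -0.1]
width: 0.0647
gripper_force: 0.0
```

```bash
python3 - <<'E'
from workcell import bot
import cv2
im=bot.read_camera("top")[:,:,::-1]; cv2.imwrite("pics/t6.png",cv2.resize(im[145:290,330:470],None,fx=4,fy=4,interpolation=cv2.INTER_CUBIC))
cv2.imwrite("pics/sc6.png",bot.read_camera("scene")[:,:,::-1])
E
```

```text
(no output)
```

View pics/t6.png

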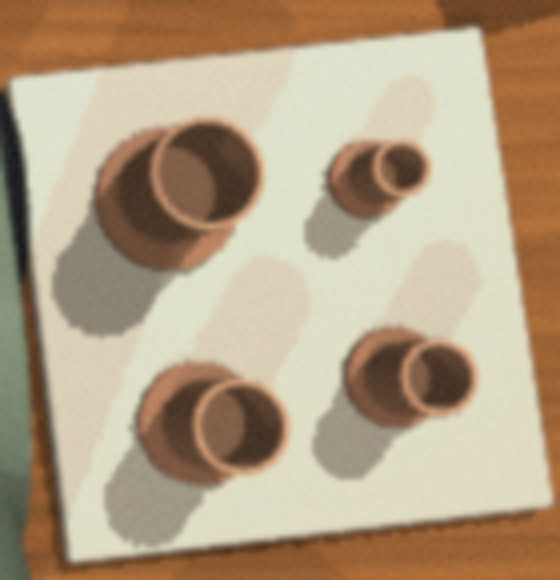

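View pics/sc6.png

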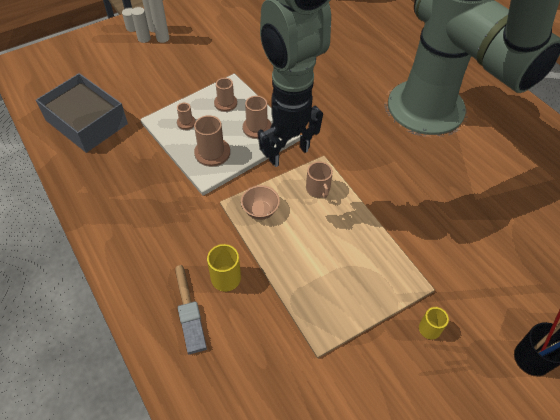

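All four stand upright on their own discs; a's rim centre is at about (401.5,168.5). The mug and bowl are unmoved. I check a numerically and hand in if it is centred.

```bash
python3 - <<'E'
from h import *
p=world(bot.calibration("top"),402/4-.5+330,169/4-.5+145,.078); e=np.hypot(p[0]-.6078,p[1]+.275); print(p,e)
if e<.005: print(bot.sign_off())
E
```

```text
[ 0.60747365 -0.27536913  0.078     ] 0.0004927041412822354
the job is handed in; nothing more can be done
None
```

All four tumblers stand upright on their size-matched discs, each within about 3 mm of centre; the mug, bowl and yellow look-alikes were not touched, and the job was handed in at about 32 s of the 112 s allowed.

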